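# Aim an inspection mirror so that the bench camera sees the ball target, and hold it

## Task

On the small inspection bench, slide the mirror carriage by its slider grip until its pointer stands opposite the point of the index clamp. Then take the tab on top of the sprung mirror and turn the mirror until the fixed camera, looking into it, sees the white ball on its stand (not the square block) in the middle of its view. Finish while still holding the mirror there by its tab, with the carriage still at the index, because the spring turns it back when let go; leave the dish, bottle, tip box and jar where they are.

Things in the scene. Friction and masses are not known exactly. Their poses are not given: they have to be found in the camera images.
- bench: fixed inspection bench: painted metal base 190 x 370 mm (x -145 to 45, y -185 to 185 mm), 14 mm high. Origin on the worktop under the line of mirror positions; y runs along the rails away from the camera, x away from the robot towards the targets. The black camera (44 x 46 mm, top at 118 mm) at the -y end looks level along +y at height 96 mm over x = 0, straight at the mirror's axis
- camera_lens (a point): middle of the camera's lens, at x 0, y -122 mm, height 96 mm in the bench frame
- carriage (a joint): slide of the mirror carriage along bench +y, 0 to 0.14 m; its value is the bench y of the mirror axis. About 3 N of friction, stays where it is left
- slider_grip (a point): middle of the top of the black slider grip on the carriage: upright block 24 mm (bench x) x 14 mm (bench y) x 46 mm tall, top 74 mm and foot 28 mm above the worktop, 105 mm in front (-x) of the mirror axis; pinch it across bench y
- carriage_pointer (a point): tip of the steel pointer on the front edge of the carriage plate, same bench y as the mirror axis
- index_point (a point): tip of the small steel index clamp (18 x 16 mm, 28 mm tall) fixed to the front edge of the base, facing the carriage pointer; its axes are those of the bench. The carriage is right when pointer and index have the same bench y
- mirror (a joint): turn of the mirror about its upright axis, rad, 0 to 1.45, counterclockwise from above. At 0 it faces the camera squarely (bench -y); as it grows it turns to face the targets (+x). A weak spring (0.03 N m/rad, 0.006 N m at 0) always turns it back to 0. The reflected line of sight turns by twice this angle
- mirror_tab: grey tab on top of the mirror, turning with it about the upright axis through its middle: 34 mm (own x, along the mirror) x 10 mm (own y; the mirror faces own -y) x 42 mm tall, 123 to 165 mm above the worktop. Pinch it across its 10 mm. The mirror below is 56 x 56 mm, 68 to 124 mm high, its front face on the axis. Origin on the axis at worktop height
- tab_mid (a point): middle of the tab, on the mirror's axis, 146 mm above the worktop
- sightline (a point): frame on the mirror's axis at height 96 mm that turns with the brass needle on the column below the mirror (58 mm long, about 50 mm above the worktop). The needle is geared to turn twice as far as the mirror, so that its direction, this frame's +x, is always where the camera's line of sight goes after the mirror: at mirror 0 back to the camera, then counterclockwise
- ball_centre (a point): centre of the ball target to be seen: white ball of 40 mm on a thin stem with a 48 mm round foot, fixed, centre 96 mm above the worktop
- block_target: the other target, not wanted: white 32 mm square block on an equal stand, fixed; origin at the centre of its foot
- petri: closed petri dish, 59 mm across, 16 mm tall, loose bystander; origin under its centre
- bottle: small reagent bottle, 50 mm across, 84 mm tall, loose bystander; origin under its centre
- tips: pipette tip box, 69 x 118 x 52 mm, loose bystander; origin under its centre
- jar: wide reagent jar with a screw cap, 67 mm across, 99 mm tall, loose bystander; origin under its centre
Not all that is in view belongs to the job. Leave any turquoise or yellow look-alike of the part that bears ball_centre alone.

How it is judged:
By the outcome, as a careful person would: the job done as asked, in the order asked, and still so for the second after the job is handed in, while the arm keeps its last pose, push and grip.
It also fails if it takes over 48 s, if anything falls off the work surface, if the arm or the gripper's body presses on something with over 40 N, if the wrist force passes 120 N, or if a joint passes its speed limit or range.

## Robot

A 6-joint arm with a two-finger parallel gripper is mounted at the origin on a cart in front of the work surface, level with it; the furniture and walls round the work are solid. World frame = base frame: x ahead of the robot, y to its left, z up, the work surface at z = 0. Lengths are in m, angles in rad, forces in N, time in s.
With the tool pointing down it reaches from about 0.325 to 0.875 m from the base axis. Payload 4.4 kg.
Tool frame: the origin (TCP) lies on the front face of the gripper's body, between the roots of the fingers; the fingertips stand 73 mm ahead of it and the grasp point (between the pads) lies 54 mm ahead of it; z points along the fingers, y is the line along which they close (so a half turn about z gives the same grasp; the last joint's range is limited). The gripper opens to 85 mm and grips with 20 to 120 N. Pads are 22 mm wide; open, the fingers measure 114 mm over their backs; the gripper's body (76 mm by 85 mm) begins 54 mm behind the grasp point. The pads swing forward as they close: fully open they stand 13 mm farther back than shut.
Start: joints at [-1.379, 0.207, 1.542, -0, 1.393, -0.15], TCP at [0.193, -0.542, 0.304] pointing down, gripper open.
Joint ranges: [-2.73, 2.73], [-0.86, 2.22], [0.23, 2.46], [-1.11, 4.25], [0.08, 2.63], [-2.82, 2.82]. Speed limits (rad/s): [2.79, 2.79, 3.14, 3.14, 3.14, 3.14].

## Interface

Orientations are given as a unit quaternion [x, y, z, w].
In Python, from plant import status, optics, finish_job, spotter gives the robot as it stands.
- The arm moves only by the tool arm_command, never from a script. Its argument "deltas" is a list of rows, each a list of 7 numbers: the opening, from -1 (shut) to 1 (fully open), then the shift along the tool's x, y, z in units of 0.02 m (1.0 is 0.02 m), then the turn, a rotation vector about the tool's x, y, z in units of 0.08 rad (1.0 is 0.08 rad). A call has 1 to 5 rows; each row shifts and turns the commanded pose from where the row before left it, along the tool's axes as they then stand; what a row does not reach is not made up. A row lasts 1/12 s, in which the tool goes at most 41.7 mm and 7.16 degrees, less where a joint would pass 70% of its speed; a pose out of reach is approached as far as the arm can. A call with a number of a shift or a turn outside -1 to 1 is refused whole. A call with a gripper value outside its range is refused whole. The fingers move at their own pace and stop on an object; "squeeze" is the grip in N (left out, the last holds). Time passes only in rows, so rows that do not move let the fingers close. It gives the time, the measured TCP pose, the force, the opening and the grip force at its end, in the units of the state.
- status.observe(): the state, without advancing time (a new reading comes with each control period).
- optics.grab_frame(name): name is "scene" or "top"; returns a dict with "color" (480x640x3 uint8, red, green, blue), "depth" (480x640 float32, m along the optical axis (not along the pixel's ray), 0 where there is no reading), "fx", "fy", "cx", "cy" (pixels), "extrinsics" (4x4, takes a point from camera to world coordinates). Camera axes: x right, y down, z forward; pixel columns grow to the right and rows downward; lengths in m; the calibration is good to about 2 mm. A picture is of the moment at which its call begins.
- finish_job(): hands the job in; it is judged then, once.
Trained networks look in a picture, given as the dict that the camera call returned (one of the last four; its "shot" number tells which), for a name from the list of things; names that differ only in an ending like _2 or _b are one class to them, and where a whole thing is asked for, a point or a joint stands for the part that bears it (a point fixed in the world has none). Each returns a list of dicts, best first, with "score" (0 to 1); they miss things now and then, are a little off and sometimes report something else, mostly with a low value. They report only what shows in the picture. A call takes as long as a camera call. They do not tell look-alikes from the thing itself.
- spotter.trace(picture, target): "pixels" (480x640 bool, what is visible of it) and "bbox" ([centre column, centre row, width, height] in pixels, round what is visible of it).
The state is a dict: "time_s": time; "q": joint angles; "qvel": joint speeds; "joint_efforts": joint torques, N m; "tcp_pos": TCP position; "eef_rot": TCP orientation; "force": force on the tool from outside, world axes, zero at the start; "moment": the same for the moment, N m; "grip_width": finger opening in m; "finger_force": force on a finger pad.
Only numpy, scipy, OpenCV 4.12 (cv2) and the standard library are available. Lean on these libraries where they do the work, as an engineer would, in place of code of your own. Each camera call takes 0.05 s, during which the arm holds its last target. There are 200 camera calls.

## Working session

There is one attempt and no reset: what is moved stays moved. The work goes in short steps, Python scripts to look and compute and a tool call to move; the robot and the scene stay as the last step left them, time stands still between calls to the robot, and variables do not carry over. Pictures are saved under pics/ and viewed, at most 10 in all, crops included, and the job is handed in when it is done.

Besides the shell and the picture viewer there is one more tool, called after "Emit:" as name([rows], argument=value, ...), one row to a line, values as JSON. arm_command: Moves the arm, as the interface text tells. Shifts and turns lie within -1 to 1; 1 stands for 0.02 m of shift or 0.08 rad of turn. Its arguments: {"type":"object","properties":{"deltas":{"type":"array"},"squeeze":{"type":"number"}},"required":["deltas"]}

```bash
mkdir -p pics
cat > h.py <<'E'
import numpy as np, cv2
from plant import status, optics, finish_job, spotter
def pts(p,mask):
    v,u=np.nonzero(mask&(p["depth"]>0)); z=p["depth"][v,u]
    c=np.stack([(u-p["cx"])/p["fx"]*z,(v-p["cy"])/p["fy"]*z,z,np.ones_like(z)])
    return (np.array(p["extrinsics"])@c)[:3].T
def save(p,n): cv2.imwrite("pics/"+n,p["color"][:,:,::-1])
E
python3 - <<'E'
from h import *
s=status.observe(); print(s["time_s"],s["tcp_pos"],s["eef_rot"],s["grip_width"])
for n in ("scene","top"):
    p=optics.grab_frame(n); save(p,n+"0.png"); print(n,p["fx"],p["cx"],p["cy"],np.round(p["extrinsics"],3).tolist())
    for t in ("bench","slider_grip","carriage_pointer","index_point","mirror_tab","sightline","ball_centre","block_target","petri","bottle","tips","jar"):
        try:
            for d in spotter.trace(p,t)[:3]:
                P=pts(p,d["pixels"]); print(t,round(d["score"],2),np.round(d["bbox"]),len(P),np.round(np.median(P,0),3) if len(P) else '',np.round(P.min(0),3),np.round(P.max(0),3))
        except Exception as e: print(t,e)
E
```

```text
0.0 [ 0.19313683 -0.54095543  0.30270255] [ 9.85346991e-01  1.70557756e-01 -1.98797106e-05 -1.16564597e-03] 0.08551832496335257
scene 436.14681150333683 316.87950384639936 241.86489803760946 [[-0.884, -0.331, 0.33, 0.169], [-0.468, 0.61, -0.64, 0.704], [0.01, -0.72, -0.694, 0.864], [0.0, 0.0, 0.0, 1.0]]
bench 0.72 [334. 277.  99. 149.] 7616 [0.487 0.038 0.015] [ 0.403 -0.243 -0.003] [0.607 0.228 0.165]
slider_grip 0.61 [304. 298.  50.  68.] 1121 [0.485 0.16  0.028] [ 0.423  0.044 -0.003] [0.608 0.308 0.248]
carriage_pointer 0.95 [306. 297.  43.  63.] 1027 [0.485 0.161 0.029] [0.424 0.081 0.014] [0.573 0.307 0.291]
carriage_pointer 0.33 [330. 279. 100. 151.] 7605 [0.488 0.038 0.015] [ 0.403 -0.269 -0.003] [0.62  0.311 0.356]
sightline 0.71 [333. 280. 101. 149.] 7622 [0.488 0.038 0.015] [ 0.402 -0.169 -0.004] [0.61  0.313 0.349]
ball_centre 0.64 [320. 201.  15.  37.] 195 [ 0.625 -0.193  0.1  ] [ 0.608 -0.316  0.003] [ 0.676 -0.176  0.117]
petri 0.81 [298. 234.  21.  14.] 187 [ 0.64  -0.083  0.007] [ 0.616 -0.113  0.   ] [ 0.668 -0.059  0.019]
bottle 0.67 [304. 297.  48.  61.] 936 [0.48
[... 1916 characters left out ...]
 0.62 [347. 204.  20.  20.] 348 [ 0.644 -0.087  0.007] [ 0.615 -0.116 -0.006] [ 0.673 -0.059  0.024]
petri 0.45 [266. 251.  30.  61.] 1047 [0.507 0.151 0.029] [0.428 0.1   0.016] [0.585 0.18  0.171]
petri 0.35 [283. 292.   3.   5.] 32 [0.397 0.093 0.022] [0.388 0.088 0.012] [0.407 0.099 0.029]
bottle 0.84 [425. 275.  20.  16.] 346 [ 0.442 -0.285  0.08 ] [ 0.418 -0.314  0.   ] [ 0.468 -0.269  0.09 ]
tips 0.92 [459. 301.  48.  27.] 1122 [ 0.377 -0.387  0.043] [ 0.341 -0.453 -0.   ] [ 0.413 -0.331  0.058]
tips 0.2 [259. 252.  22.  57.] 990 [0.509 0.151 0.029] [0.43  0.126 0.02 ] [0.585 0.179 0.171]
jar 0.59 [156. 295.  31.  26.] 650 [0.386 0.416 0.094] [ 0.351  0.394 -0.003] [0.417 0.454 0.106]
```

Run:
```python
import cv2
a=cv2.imread("pics/top0.png"); b=cv2.imread("pics/scene0.png")
cv2.imwrite("pics/a.png",cv2.resize(a[150:330,210:410],None,fx=4,fy=3.3,interpolation=cv2.INTER_CUBIC)[:600,:800])
cv2.imwrite("pics/b.png",cv2.resize(b[170:370,240:440],None,fx=3,fy=3,interpolation=cv2.INTER_CUBIC))
```

```text
(no output)
```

View pics/a.png

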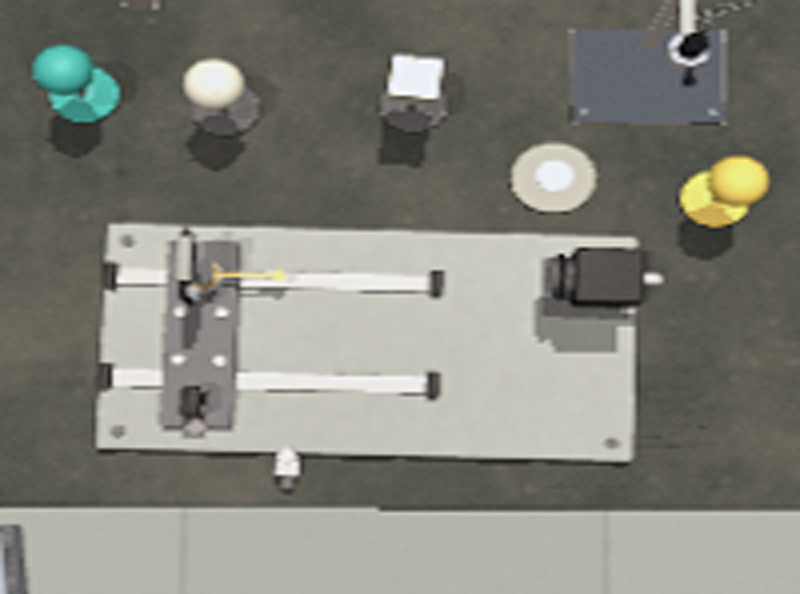

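View pics/b.png

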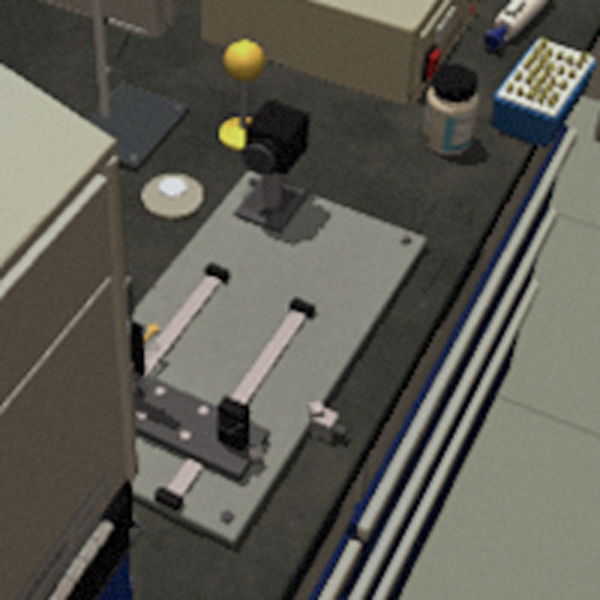

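The top view shows the bench's long side nearly along world y, with the camera at its -y end. The mirror stands at crop (190,270), the grip at (195,400) and the index clamp at (287,465). The white ball is at (213,82) and the block at (415,75); turquoise and yellow balls are look-alikes. The scene view shows a cabinet beside the bench, hiding the mirror.

```bash
cat >> h.py <<'E'
def sel(P,lo,hi): return P[np.all((P>lo)&(P<hi),1)]
def allp(p): return pts(p,np.ones((480,640),bool))
def rect(P):
    r=cv2.minAreaRect((P[:,:2]*1000).astype(np.float32)); return [np.round(x,1) for x in r]
E
python3 - <<'E'
from h import *
for n in ("top","scene"):
    p=optics.grab_frame(n); A=allp(p); print(n)
    if n=="top":
        B=sel(A,[.39,-.18,.009],[.63,.25,.019]); 
        # robust: long edges
        for lab,f in (("near",0),("far",1)):
            ys=np.arange(-.13,.2,.01); e=[]
            for y in ys:
                s=B[abs(B[:,1]-y)<.005][:,0]
                e.append(np.percentile(s,1 if f==0 else 99) if len(s)>5 else np.nan)
            e=np.array(e); ok=~np.isnan(e); c=np.polyfit(ys[ok],e[ok],1); r=abs(np.polyval(c,ys)-e)<.003; c=np.polyfit(ys[ok&r],e[ok&r],1);print(lab,c,r.sum())
        print("base",rect(B))
        H=sel(A,[.2,-.6,.06],[1.0,.9,1.2]);
        g=np.zeros((20,38));
        for q in H: g[int((q[0]-.2)/.04),int((q[1]+.6)/.04)]=max(g[int((q[0]-.2)/.04),int((q[1]+.6)/.04)],q[2])
        print("hmap cm rows x .2.., cols y -.6.."); 
        for i,r in enumerate(g): print(round(.2+.04*i,2),' '.join('%2d'%(v*100) for v in r))
    for lab,lo,hi in (("grip",[.42,.12,.064],[.48,.19,.085]),("tab",[.52,.12,.145],[.59,.19,.18]),("index",[.36,.07,.017],[.415,.12,.04]),("ball",[.66,.10,.07],[.74,.18,.13]),("cam",[.5,-.2,.1],[.62,-.08,.13])):
        Q=sel(A,lo,hi)
        if len(Q)>4: print(lab,len(Q),rect(Q),np.round(np.median(Q,0),4),np.round(np.percentile(Q,2,0),4),np.round(np.percentile(Q,98,0),4))
E
```

```text
top
near [0.01845724 0.40900292] 30
far [0.01704645 0.59530737] 19
base [array([509.1,  21.5]), array([233.8, 409.2]), np.float64(1.6)]
hmap cm rows x .2.., cols y -.6..
0.2 35 44 60 60 61 61 63 63  0  0  0  0 77 78 78 73 55 37  0  0  0  0  0  0  0  0  0  0  0  0  0  0  0  0  0  0  0  0
0.24  0 57 59 59  0  0  0  0  0  0  0  0 75  0  0  0  0  0  0  0  0  0  0  0  0  0  0  0  0  0  0  0  0  0  0  0  0  0
0.28  0  0  0  0  0  0  0  0  0  0  0  0  0  0  0  0  0  0  0  0  0  0  0  0  0  0  0  0  0  0  0  0  0  0  0  0  0  0
0.32  0  0  0  0  0  0  0  0  0  0  0  0  0  0  0  0  0  0  0  0  0  0  0  0  0  9  7  0  0  0  0  0  0  0  0  0  0  0
0.36  0  0  0  0  0  0  0  0  0  0  0  0  0  0  0  0  0  0  0  0  0  0  0  0  9 10 10  0  0  0  0  0  0  0  0  0  0  0
0.4  0  0  0  0  0  0  0  9  8  0  0  0  0  0  0  0  0  0  0  0  0  0 45 45 46 45 45 45 45 46 40 29 27 22  0  0  0  0
0.44  0  0  0  0  0  0  6  9  8  0  0  0  0  0  0  0  0  0  7  7  0  0 47 47 47 47 47 47 47 47 45  0  0  0  0  0  0  0
0.48 11 11 11 11 11 11 11 10  0  0  0  0  0  0  0  0  0  0  0  0  0  0 48 48 48 48 48 48 48 48  0  
[... 2035 characters left out ...]
. ]), array([ 57.3, 142.7]), np.float64(26.9)] [ 0.55   -0.1129  0.1167] [ 0.5277 -0.1955  0.102 ] [ 0.6156 -0.0823  0.1228]
scene
grip 71 [array([448.2, 157.9]), array([22.9, 14.2]), np.float64(2.0)] [0.4474 0.1598 0.0723] [0.4369 0.151  0.0649] [0.4589 0.1647 0.0758]
tab 16 [array([537.4, 154.9]), array([3. , 7.4]), np.float64(18.2)] [0.5374 0.1553 0.1573] [0.5359 0.1517 0.1455] [0.5396 0.1583 0.1649]
index 63 [array([399.7,  93.7]), array([19.4, 33.8]), np.float64(54.9)] [0.3986 0.0968 0.0227] [0.3842 0.0878 0.0173] [0.4092 0.1033 0.0299]
cam 312 [array([ 565.4, -144.9]), array([ 57.6, 141.2]), np.float64(28.9)] [ 0.5457 -0.1086  0.1155] [ 0.5265 -0.1955  0.101 ] [ 0.6171 -0.0813  0.1204]
```

Measured: grip centre is about (0.449, 0.157), top at 0.073. The tab is about (0.553, 0.154). Bench yaw is about -0.018. The index is about 62 mm to the -y side of the grip. A cabinet starts at y ≈ 0.28, clear of the grasp. Moving over now.

Emit:
arm_command([
  [1,1,-1,0,0,0,0.9],
  [1,1,-1,0,0,0,0.9],
  [1,1,-1,0,0,0,0.9],
  [1,1,-1,0,0,0,0.9],
  [1,1,-1,0,0,0,0.9],
], squeeze=30)

```text
time_s: 1.82
tcp_pos: [0.2714, -0.4232, 0.3039]
eef_rot: [1.0, -0.011, 0.0, -0.0]
force: [1.6, -1.2, 0.8]
grip_width: 0.085
finger_force: 0.0
```

Emit:
arm_command([
  [1,0.4,-1,0,0,0,0],
  [1,0.4,-1,0,0,0,0],
  [1,0.4,-1,0,0,0,0],
  [1,0.4,-1,0,0,0,0],
  [1,0.4,-1,0,0,0,0],
])

```text
time_s: 2.23
tcp_pos: [0.3132, -0.3241, 0.304]
eef_rot: [1.0, -0.009, 0.0, 0.0]
force: [-0.3, 0.1, 0.0]
grip_width: 0.0854
finger_force: 0.0
```

Emit:
arm_command([
  [1,0.4,-1,0,0,0,0],
  [1,0.4,-1,0,0,0,0],
  [1,0.4,-1,0,0,0,0],
  [1,0.4,-1,0,0,0,0],
  [1,0.4,-1,0,0,0,0],
])

```text
time_s: 2.65
tcp_pos: [0.3548, -0.2248, 0.3041]
eef_rot: [1.0, -0.009, 0.0, 0.0]
force: [1.8, 0.1, -0.9]
grip_width: 0.0857
finger_force: 0.0
```

Emit:
arm_command([
  [1,0.4,-1,0,0,0,0],
  [1,0.4,-1,0,0,0,0],
  [1,0.4,-1,0,0,0,0],
  [1,0.4,-1,0,0,0,0],
  [1,0.4,-1,0,0,0,0],
])

```text
time_s: 3.07
tcp_pos: [0.3966, -0.1255, 0.3041]
eef_rot: [1.0, -0.009, 0.0, 0.0]
force: [0.1, 0.5, 0.4]
grip_width: 0.0852
finger_force: 0.0
```

Emit:
arm_command([
  [1,0.4,-1,0,0,0,0],
  [1,0.4,-1,0,0,0,0],
  [1,0.2,-1,0,0,0,0],
  [1,0,-1,0,0,0,0],
  [1,0,-1,0,0,0,0],
])

```text
time_s: 3.48
tcp_pos: [0.4182, -0.0258, 0.3041]
eef_rot: [1.0, -0.009, 0.0, 0.0]
force: [0.0, 0.6, -0.1]
grip_width: 0.0853
finger_force: 0.0
```

Emit:
arm_command([
  [1,0.28,-1,0,0,0,0],
  [1,0.28,-1,0,0,0,0],
  [1,0.28,-1,0,0,0,0],
  [1,0.28,-1,0,0,0,0],
  [1,0.27,-1,0,0,0,0],
])

```text
time_s: 3.9
tcp_pos: [0.4477, 0.0737, 0.3041]
eef_rot: [1.0, -0.009, 0.0, 0.0]
force: [0.3, 0.4, 0.1]
grip_width: 0.0853
finger_force: 0.0
```

Emit:
arm_command([
  [1,0,-1,0,0,0,0],
  [1,0,-1,0,0,0,0],
  [1,0,-1,0.5,0,0,0],
  [1,0,-1,1,0,0,0],
  [1,0,-0.18,1,0,0,0],
])

```text
time_s: 4.32
tcp_pos: [0.4496, 0.1588, 0.2545]
eef_rot: [1.0, -0.007, 0.002, -0.001]
force: [-0.7, -0.4, -1.2]
grip_width: 0.0858
finger_force: 0.0
```

Emit:
arm_command([
  [1,0,0,1,0,0,0],
  [1,0,0,1,0,0,0],
  [1,0,0,1,0,0,0],
  [1,0,0,1,0,0,0],
  [1,0,0,0,0,0,0],
])

```text
time_s: 4.73
tcp_pos: [0.446, 0.1558, 0.1701]
eef_rot: [1.0, -0.009, -0.004, 0.001]
force: [-0.8, -0.4, -1.0]
grip_width: 0.0851
finger_force: 0.0
```

Run:
```python
from h import *
s=status.observe(); print(s["time_s"],s["tcp_pos"],s["eef_rot"],s["force"])
p=optics.grab_frame("scene"); a=p["color"][:,:,::-1]
cv2.imwrite("pics/c.png",cv2.resize(a[200:370,220:420],None,fx=4,fy=3.5,interpolation=cv2.INTER_CUBIC))
```

```text
4.7333 [0.44597731 0.1558215  0.17005817] [ 9.99954315e-01 -8.54924460e-03 -4.21858001e-03  6.93658725e-04] [-0.76274934 -0.4044746  -1.03427784]
```

View pics/c.png

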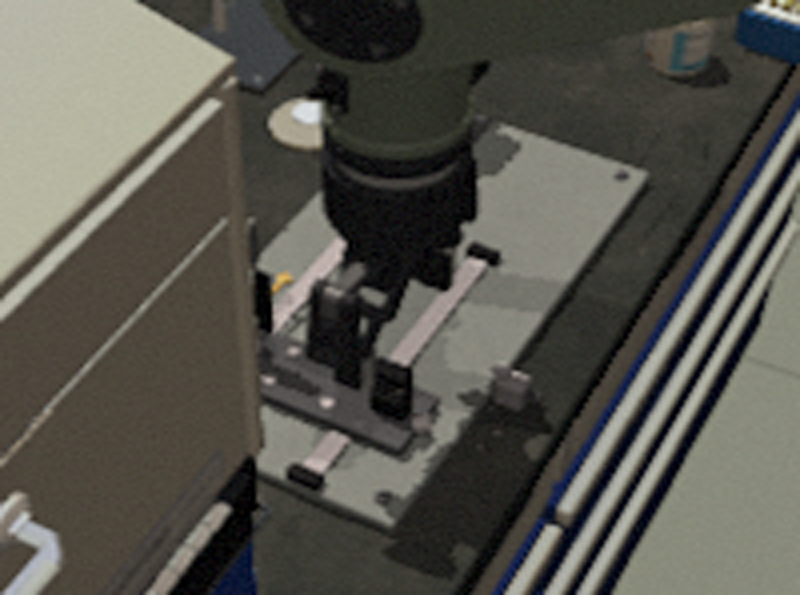

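The view shows the gripper above the carriage, with the black grip at crop (392,390) just below and between the fingers. I'll lower and close.

Emit:
arm_command([
  [1,0.15,-0.05,1,0,0,0],
  [1,0,0,1,0,0,0],
  [1,0,0,0.95,0,0,0],
  [1,0,0,0,0,0,0],
  [-1,0,0,0,0,0,0],
], squeeze=30)

```text
time_s: 5.2
tcp_pos: [0.4522, 0.1572, 0.1155]
eef_rot: [1.0, -0.009, -0.0, 0.0]
force: [-0.6, 0.1, 1.0]
grip_width: 0.0757
finger_force: 0.0
```

Emit:
arm_command([
  [-1,0,0,0,0,0,0],
  [-1,0,0,0,0,0,0],
  [-1,0,0,0,0,0,0],
  [-1,0,0,0,0,0,0],
  [-1,0,0,0,0,0,0],
])

```text
time_s: 5.62
tcp_pos: [0.4525, 0.1571, 0.1158]
eef_rot: [1.0, -0.008, 0.001, 0.0]
force: [-2.0, -0.4, 10.0]
grip_width: 0.0134
finger_force: 32.6
```

Emit:
arm_command([
  [-1,0,0,0,0,0,0],
  [-1,0,0,0,0,0,0],
])

```text
time_s: 5.78
tcp_pos: [0.4525, 0.1571, 0.1158]
eef_rot: [1.0, -0.009, 0.001, 0.0]
force: [-1.8, -1.4, 6.6]
grip_width: 0.0135
finger_force: 32.1
```

Emit:
arm_command([
  [-1,0,0.6,0,0,0,0],
  [-1,0,0.6,0,0,0,0],
  [-1,0,0.6,0,0,0,0],
  [-1,0,0.6,0,0,0,0],
  [-1,0,0.6,0,0,0,0],
])

```text
time_s: 6.2
tcp_pos: [0.4513, 0.0976, 0.1158]
eef_rot: [1.0, -0.009, 0.0, -0.001]
force: [-1.3, 3.9, 6.1]
grip_width: 0.0137
finger_force: 32.2
```

Emit:
arm_command([
  [-1,0,0,0,0,0,0],
  [-1,0,0,0,0,0,0],
])

```text
time_s: 6.37
tcp_pos: [0.4513, 0.0963, 0.1158]
eef_rot: [1.0, -0.009, 0.0, 0.001]
force: [-2.3, -3.4, 6.5]
grip_width: 0.0132
finger_force: 32.3
```

Run:
```python
from h import *
s=status.observe(); print(s["time_s"],s["tcp_pos"],s["force"],s["grip_width"])
out=[]
for n in ("scene","top"):
    p=optics.grab_frame(n); save(p,n+"1.png"); E=np.linalg.inv(p["extrinsics"])
    q=E@np.array([.41,.095,.025,1]); u=p["fx"]*q[0]/q[2]+p["cx"]; v=p["fy"]*q[1]/q[2]+p["cy"]; print(n,u,v)
    u,v=int(u),int(v); print(u-20,v-20)
    out.append(cv2.resize(p["color"][v-20:v+20,u-20:u+20,::-1],(400,400),interpolation=cv2.INTER_CUBIC))
cv2.imwrite("pics/d.png",np.hstack(out))
```

```text
6.3667 [0.45129429 0.09625834 0.11576961] [-2.31511827 -3.44944873  6.48763109] 0.01323785897400225
scene 343.0704933339667 305.19444506183504
323 285
top 280.41888699800234 286.7695974595054
260 266
```

View pics/d.png

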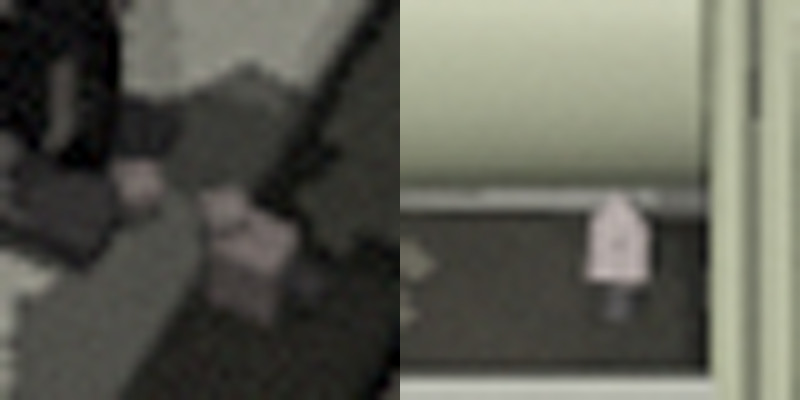

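The scene view shows the pointer (crop (140,182)) nearly opposite the index (crop (212,200)). The top view shows the index tip at pixel (281,284.5), with the arm hiding the pointer. I'll use the earlier top frame for sub-pixel offsets.

Run:
```python
from h import *
a=cv2.imread("pics/top0.png"); c=a[262:302,248:292]
cv2.imwrite("pics/e.png",cv2.resize(c,(660,600),interpolation=cv2.INTER_CUBIC))
g=c.astype(int).mean(2)
print("cols 250-266 rows 272-284");print(a[272:285,250:267].mean(2).astype(int))
print("cols 275-290 rows 282-298");print(a[282:299,275:291].mean(2).astype(int))
```

```text
cols 250-266 rows 272-284
[[149 137 138 139 124  85  66  77  81  56  49  83 112 122 120 129 137]
 [154 137 137 140 115  69  72  75  77  49 105 115 111 121 122 130 137]
 [152 141 137 138 112  68  67  69  71  46 101 112 114 123 134 140 135]
 [135 141 140 137 118  71  54  52  56  38  72 109 133 142 142 138 135]
 [139 140 137 137 144 113  62  52  73  68  51 119 143 140 140 137 135]
 [137 140 139 137 141 117  85  98 143 148 107 122 141 141 141 138 135]
 [147 138 134 137 139 114 101 144 170 176 152 130 132 134 137 133 131]
 [161  96  92  94  94  94 149 174 174 175 174 137  96 103 106 106 109]
 [171 145 147 147 146 140 136 156 173 169 150 143 150 150 148 144 145]
 [195 197 198 199 199 168 126 134 156 139 117 177 201 199 199 197 196]
 [194 193 194 194 195 171 143 145 136 140 141 176 197 197 195 194 194]
 [193 192 193 194 194 194 195 197 197 196 196 193 194 196 195 195 193]
 [195 194 194 195 196 196 196 195 194 195 193 193 196 196 196 195 194]]
cols 275-290 rows 282-298
[[193 193 194 192 192 190 189 190 191 191 191 191 190 190 189 189]
 [191 192 191 192 191 191 192 191 194 192 192 190 190 189
[... 315 characters left out ...]
 142  38  47  55  53  49  51]
 [ 96  92  90  95 174 224 233 223 204 146  66  82  84  87  86  86]
 [ 98  95  91 101 213 238 211 218 241 197  62  82  87  86  83  87]
 [100  97  92 104 209 234 233 233 236 191  64  81  87  85  83  86]
 [101  97  94 125 214 237 233 232 237 191  64  83  85  88  87  88]
 [100 100  95 135 213 234 229 228 233 186  77  88  89  86  89  86]
 [100  99  98  78  68  84 117 133 124  95  86  90  86  88  87  86]
 [104 104 100  78  49  92 129 121  74  70  89  88  87  86  88  87]
 [103 100 100  83  61 101 133 126  81  75  90  89  85  87  87  90]
 [101  99 102  98  85 101 127 116  89  86  91  88  86  89  93  90]
 [ 98  97  99  95  86  71  65  60  74  89  90  88  87  90  88  89]]
```

View pics/e.png

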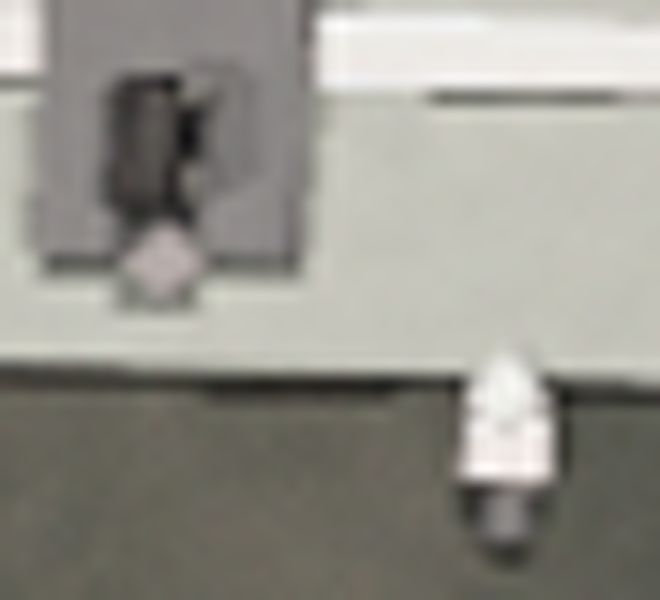

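Run:
```python
from h import *
p=optics.grab_frame("top"); T=np.array(p["extrinsics"])
def ray(u,v,z):
    d=T[:3,:3]@np.array([(u-p["cx"])/p["fx"],(v-p["cy"])/p["fy"],1]); t=(z-T[2,3])/d[2]; return T[:3,3]+t*d
P=ray(258.15,281.3,.024); I=ray(281.15,285.6,.026); d=P-I
print(P,I,"bench dy",d[1]+.0177*d[0])
```

```text
[0.42427926 0.15602605 0.024     ] [0.41318917 0.09300827 0.026     ] bench dy 0.06321408044305893
```

Emit:
arm_command([
  [-1,0,0.12,0,0,0,0],
  [-1,0,0,0,0,0,0],
  [-1,0,0,0,0,0,0],
])

```text
time_s: 6.77
tcp_pos: [0.4512, 0.095, 0.1158]
eef_rot: [1.0, -0.009, 0.0, -0.0]
force: [-2.0, 0.4, 5.7]
grip_width: 0.0136
finger_force: 32.3
```

Emit:
arm_command([
  [1,0,0,0,0,0,0],
  [1,0,0,0,0,0,0],
  [1,0,0,0,0,0,0],
  [1,0,0,0,0,0,0],
  [1,0,0,-0.5,0,0,0],
])

```text
time_s: 7.18
tcp_pos: [0.4491, 0.0947, 0.1233]
eef_rot: [1.0, -0.009, -0.002, 0.0]
force: [-0.1, 0.0, -0.6]
grip_width: 0.0733
finger_force: 0.0
```

Emit:
arm_command([
  [1,0,0,-1,0,0,0],
  [1,0,0,-1,0,0,0],
  [1,0,0,-1,0,0,0],
  [1,0,0,-1,0,0,0],
  [1,0,0,-1,0,0,0],
])

```text
time_s: 7.6
tcp_pos: [0.4508, 0.0948, 0.2265]
eef_rot: [1.0, -0.009, 0.0, -0.0]
force: [1.1, 0.1, -0.9]
grip_width: 0.0855
finger_force: 0.0
```

Emit:
arm_command([
  [1,0,1,-1,0,0,0],
  [1,0,1,-1,0,0,0],
  [1,0,1,-1,0,0,0],
  [1,0,1,0,0,0,0],
  [1,0,1,0,0,0,0],
])

```text
time_s: 8.02
tcp_pos: [0.45, -0.0062, 0.2876]
eef_rot: [1.0, -0.008, 0.002, 0.0]
force: [-1.0, 0.6, -0.2]
grip_width: 0.0855
finger_force: 0.0
```

Emit:
arm_command([
  [1,0,1,0,0,0,0],
  [1,0,1,0,0,0,0],
  [1,0,1,0,0,0,0],
  [1,0,1,0,0,0,0],
  [1,0,1,0,0,0,0],
])

```text
time_s: 8.43
tcp_pos: [0.4472, -0.1061, 0.2856]
eef_rot: [1.0, -0.009, 0.0, 0.0]
force: [1.1, 0.2, 0.5]
grip_width: 0.0854
finger_force: 0.0
```

Run:
```python
from h import *
s=status.observe(); print(s["time_s"],s["tcp_pos"])
p=optics.grab_frame("top"); save(p,"top2.png"); a=p["color"]
cv2.imwrite("pics/f.png",cv2.resize(a[210:300,230:330,::-1],(660,600),interpolation=cv2.INTER_CUBIC))
print(a[274:299,272:291].mean(2).astype(int))
A=allp(p)
for lab,lo,hi in (("grip",[.42,.06,.064],[.48,.13,.085]),("tab",[.52,.06,.145],[.59,.13,.18])):
    Q=sel(A,lo,hi)
    if len(Q)>4: print(lab,len(Q),rect(Q),np.round(np.median(Q,0),4))
```

```text
8.4333 [ 0.44718259 -0.10608131  0.28555179]
[[172 138 137 138 142 124  84  68  73  79  51 102 128 122 133 141 137 138
  121]
 [172 139 138 138 140 110  66  68  71  70  46  70 114 124 136 140 135 135
  137]
 [166 135 137 139 140 134  99  45  40  41  42 115 140 139 142 140 135 133
  134]
 [144 134 139 137 142 114  86  79  84  95  78 117 142 139 141 140 134 134
  133]
 [149 137 136 140 141 112  84  96 142 166 134 122 142 142 142 142 137 133
  135]
 [167 130 132 137 134 107  92 140 172 177 158 143 139 139 138 138 134 130
  142]
 [167 127 131 130 117 107 135 163 172 173 175 159 127  99  92  94  92  90
  166]
 [172 144 144 145 147 138 129 140 160 169 172 190 172 145 144 144 143 142
  175]
 [195 196 196 196 199 174 134 127 137 146 142 174 194 194 195 194 194 192
  191]
 [194 194 193 192 193 196 171 143 133 134 177 195 194 193 192 190 189 190
  191]
 [193 193 191 192 192 192 195 197 170 179 195 193 194 192 190 189 190 190
  190]
 [193 193 192 191 193 193 194 194 197 209 194 183 193 193 192 191 193 194
  193]
 [178 179 179 181 182 186 185 187 211 232 222 184 177 191 191 190 192 194
  195]
 [
[... 455 characters left out ...]
1  65  83  87  84  87
   86]
 [ 99 100  98 100 100  98 138 213 234 229 229 231 185  78  87  87  86  86
   86]
 [100  99 101  99 100  97  77  67  84 116 135 125  95  86  89  87  88  85
   86]
 [ 98 100 102 103 102  99  79  48  93 129 123  71  69  94  89  86  86  87
   88]
 [ 99 100 101 101 100 102  82  62 101 132 125  81  70  92  90  88  86  88
   86]
 [100  99  98  99 100  98  96  85  99 128 117  89  86  91  88  87  89  92
   91]
 [101  97  99  98  98  97  97  85  71  65  59  77  89  89  89  87  91  88
   89]]
grip 45 [array([448.8,  94.3]), array([21.3, 10.8]), np.float64(1.4)] [0.4487 0.0942 0.0734]
tab 58 [array([553.8,  92.3]), array([33.6,  7.9]), np.float64(0.5)] [0.5528 0.0925 0.1653]
```

View pics/f.png

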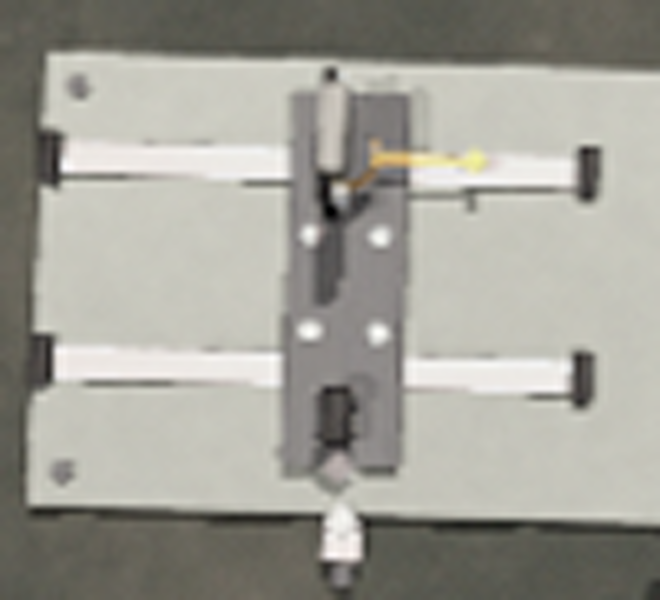

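Pointer and index look nearly in line, with the pointer about half a pixel left (+y). I'll rectify both views to the bench plane for a finer check.

Run:
```python
from h import *
th=-.0177; X=np.array([np.cos(th),np.sin(th)]); Y=np.array([-np.sin(th),np.cos(th)]); O=np.array([.413,.093])
out=[]
for n in ("top","scene"):
    p=optics.grab_frame(n); E=np.linalg.inv(p["extrinsics"])
    Q=sel(allp(p),[.415,.088,.016],[.43,.1,.04]);R=sel(allp(p),[.398,.085,.016],[.412,.1,.04]); print(n,"z ptr/idx",len(Q),np.median(Q[:,2]) if len(Q) else 0,np.percentile(R[:,2],[50,90]) if len(R) else 0)
    S=400; m=8. # px per mm, 50mm
    i,j=np.meshgrid(np.arange(S),np.arange(S))
    by=-(i-S/2)/m/1000; bx=-(j-S/2)/m/1000   # right = -y, up = +x
    W=O[:,None,None]+X[:,None,None]*bx+Y[:,None,None]*by
    P=np.stack([W[0],W[1],np.full_like(by,.026),np.ones_like(by)]); C=np.tensordot(E,P,1)
    u=(p["fx"]*C[0]/C[2]+p["cx"]).astype(np.float32); v=(p["fy"]*C[1]/C[2]+p["cy"]).astype(np.float32)
    w=cv2.remap(p["color"],u,v,cv2.INTER_CUBIC)[:,:,::-1].copy(); g=w.mean(2)
    for k in range(0,S,40): cv2.line(w,(k,0),(k,6),(0,0,255),1)
    out.append(w)
cv2.imwrite("pics/g.png",np.hstack(out))
# carriage shift between top frames
a=cv2.imread("pics/top0.png",0);b=cv2.imread("pics/top2.png",0)
t=a[266:281,246:270]; bb=b[258:288,262:300]
M=np.float32([[1,0,22.4-8+0],[0,1,8.4]]); M=np.float32([[1,0,246+22.4-262],[0,1,266+.4-258]])
cc,M=cv2.findTransformECC(t,bb,M,cv2.MOTION_TRANSLATION,(3,200,1e-6)); print(cc,M[0,2]+262-246,M[1,2]+258-266)
```

```text
top z ptr/idx 11 0.024752288779084752 [0.02577934 0.02906505]
scene z ptr/idx 12 0.027324978180346682 [0.02644333 0.02866996]
0.972430399732915 22.390839 0.8592224
```

View pics/g.png

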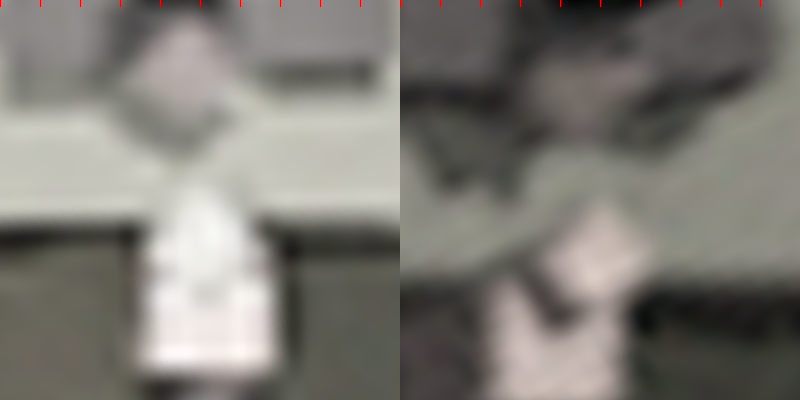

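Both views agree that the carriage stands about 2.2 mm short (+y). I'll regrip and correct it.

Emit:
arm_command([
  [1,0,-1,0,0,0,0],
  [1,0,-1,0,0,0,0],
  [1,0,-1,0,0,0,0],
  [1,0,-1,0,0,0,0],
  [1,0,-1,0,0,0,0],
])

```text
time_s: 9.0
tcp_pos: [0.4487, -0.0032, 0.2851]
eef_rot: [1.0, -0.008, -0.0, -0.0]
force: [0.6, -0.4, 0.2]
grip_width: 0.0853
finger_force: 0.0
```

Emit:
arm_command([
  [1,0,-1,0,0,0,0],
  [1,0,-1,0,0,0,0],
  [1,0,-1,0.5,0,0,0],
  [1,0,-1,1,0,0,0],
  [1,0,-1,1,0,0,0],
])

```text
time_s: 9.42
tcp_pos: [0.451, 0.097, 0.2357]
eef_rot: [1.0, -0.008, 0.002, -0.0]
force: [0.1, 0.4, -0.2]
grip_width: 0.0853
finger_force: 0.0
```

Emit:
arm_command([
  [1,0,-0.05,1,0,0,0],
  [1,0,0,1,0,0,0],
  [1,0,0,1,0,0,0],
  [1,0,0,1,0,0,0],
  [1,0,0,1,0,0,0],
])

```text
time_s: 9.83
tcp_pos: [0.4504, 0.0971, 0.1344]
eef_rot: [1.0, -0.008, 0.0, -0.0]
force: [0.3, -0.1, 0.6]
grip_width: 0.0854
finger_force: 0.0
```

Emit:
arm_command([
  [1,0,0,1,0,0,0],
  [1,0,0,0,0,0,0],
  [1,0,0,0,0,0,0],
])

```text
time_s: 10.08
tcp_pos: [0.4497, 0.0966, 0.1143]
eef_rot: [1.0, -0.008, -0.002, -0.0]
force: [0.1, 0.0, 1.0]
grip_width: 0.0851
finger_force: 0.0
```

Emit:
arm_command([
  [0.2,0,0.19,0,0,0,0],
  [-1,0,0,0,0,0,0],
  [-1,0,0,0,0,0,0],
  [-1,0,0,0,0,0,0],
  [-1,0,0,0,0,0,0],
])

```text
time_s: 10.5
tcp_pos: [0.4514, 0.092, 0.1157]
eef_rot: [1.0, -0.009, 0.001, -0.0]
force: [0.2, -1.1, 1.3]
grip_width: 0.0256
finger_force: 0.0
```

Emit:
arm_command([
  [-1,0,0,0,0,0,0],
  [-1,0,0,0,0,0,0],
  [-1,0,0,0,0,0,0],
  [-1,0,0,0,0,0,0],
])

```text
time_s: 10.83
tcp_pos: [0.4513, 0.0923, 0.1156]
eef_rot: [1.0, -0.009, 0.0, -0.0]
force: [-1.7, 1.5, 5.5]
grip_width: 0.0136
finger_force: 32.2
```

Emit:
arm_command([
  [1,0,0,0,0,0,0],
  [1,0,0,0,0,0,0],
  [1,0,0,0,0,0,0],
  [1,0,0,0,0,0,0],
  [1,0,0,-0.5,0,0,0],
])

```text
time_s: 11.25
tcp_pos: [0.4491, 0.0919, 0.1233]
eef_rot: [1.0, -0.009, -0.002, 0.0]
force: [-0.6, 0.9, -1.0]
grip_width: 0.0731
finger_force: 0.0
```

Emit:
arm_command([
  [1,0,0,-1,0,0,0],
  [1,0,0,-1,0,0,0],
  [1,0,0,-1,0,0,0],
  [1,0,0,-1,0,0,0],
  [1,0,0,-1,0,0,0],
])

```text
time_s: 11.67
tcp_pos: [0.4507, 0.092, 0.2265]
eef_rot: [1.0, -0.009, 0.0, 0.0]
force: [0.5, -0.0, 0.6]
grip_width: 0.0856
finger_force: 0.0
```

Emit:
arm_command([
  [1,0,1,-1,0,0,0],
  [1,0,1,-1,0,0,0],
  [1,0,1,-1,0,0,0],
  [1,0,1,0,0,0,0],
  [1,0,1,0,0,0,0],
])

```text
time_s: 12.08
tcp_pos: [0.4499, -0.009, 0.2876]
eef_rot: [1.0, -0.008, 0.002, 0.001]
force: [0.6, 0.7, -0.6]
grip_width: 0.0851
finger_force: 0.0
```

Emit:
arm_command([
  [1,0,1,0,0,0,0],
  [1,0,1,0,0,0,0],
  [1,0,1,0,0,0,0],
  [1,0,1,0,0,0,0],
  [1,0,1,0,0,0,0],
])

```text
time_s: 12.5
tcp_pos: [0.4471, -0.1089, 0.2856]
eef_rot: [1.0, -0.009, 0.0, 0.0]
force: [0.3, -0.5, -0.0]
grip_width: 0.0856
finger_force: 0.0
```

```bash
cat > chk.py <<'E'
from h import *
from scipy.optimize import least_squares
s=status.observe(); print(s["time_s"],s["tcp_pos"],np.round(s["q"],3))
th=-.0177; X=np.array([np.cos(th),np.sin(th)]); Y=np.array([-np.sin(th),np.cos(th)]); O=np.array([.413,.093])
out=[]
for n in ("top","scene"):
    p=optics.grab_frame(n); E=np.linalg.inv(p["extrinsics"]); A=allp(p); save(p,n+"3.png")
    S=400; m=8.
    i,j=np.meshgrid(np.arange(S),np.arange(S)); by=-(i-S/2)/m/1000; bx=-(j-S/2)/m/1000
    W=O[:,None,None]+X[:,None,None]*bx+Y[:,None,None]*by
    C=np.tensordot(E,np.stack([W[0],W[1],np.full_like(by,.026),np.ones_like(by)]),1)
    u=(p["fx"]*C[0]/C[2]+p["cx"]).astype(np.float32); v=(p["fy"]*C[1]/C[2]+p["cy"]).astype(np.float32)
    out.append(cv2.remap(p["color"],u,v,cv2.INTER_CUBIC)[:,:,::-1])
    if n=="top":
        Q=sel(A,[.66,.10,.08],[.74,.18,.13]); r=least_squares(lambda c:np.linalg.norm(Q-c,axis=1)-.02,[.7,.14,.096],loss="soft_l1",f_scale=.001); print("ball",r.x)
        for lab,lo,hi in (("foot",[.66,.10,.003],[.76,.19,.02]),("tab",[.52,.06,.145],[.59,.13,.18]),("grip",[.42,.06,.064],[.48,.13,.085])):
            Q=sel(A,lo,hi); print(lab,len(Q),rect(Q),np.round(np.median(Q,0),4))
        B=sel(A,[.39,-.18,.009],[.63,.25,.019])
    # tab / ball trace
cv2.imwrite("pics/i.png",np.hstack(out))
a=cv2.imread("pics/top0.png",0);b=cv2.imread("pics/top3.png",0)
t=a[266:281,246:270]; bb=b[258:288,262:300]
M=np.float32([[1,0,246+23-262],[0,1,266+.4-258]])
cc,M=cv2.findTransformECC(t,bb,M,cv2.MOTION_TRANSLATION,(3,200,1e-6)); print(cc,M[0,2]+16,M[1,2]-8)
E
python3 chk.py
```

```text
12.5 [ 0.44711704 -0.10894118  0.28556821] [-0.427 -0.026  1.833 -0.     1.334  1.161]
ball [0.7025643  0.14316857 0.09652258]
foot 302 [array([710. , 144.6]), array([97.8, 90. ]), np.float64(0.5)] [0.6972 0.1381 0.0058]
tab 59 [array([553.1,  89.8]), array([ 9.1, 34. ]), np.float64(88.0)] [0.5525 0.0889 0.1649]
grip 45 [array([448.8,  91.5]), array([21.3, 11. ]), np.float64(1.3)] [0.4487 0.0915 0.074 ]
0.9701966449353877 23.452518 0.82275486
```

View pics/i.png

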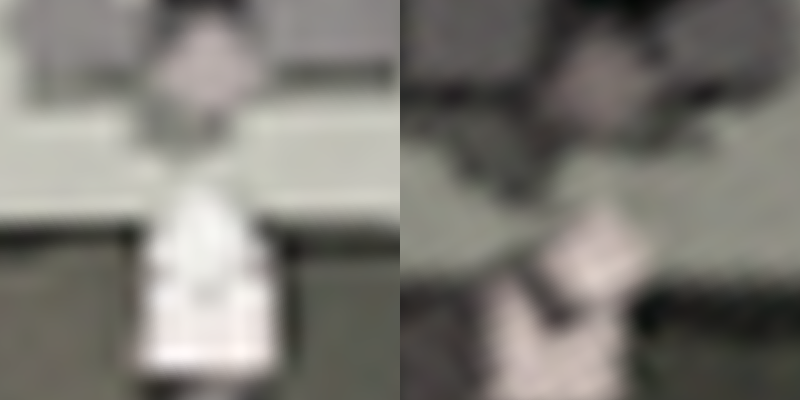

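The pointer (crop (207,…)) and index (crop (205,…)) now line up in both views. Mirror angle needed is about 0.966 rad. Going to the tab.

Emit:
arm_command([
  [1,0.5,-1,0,0,0,0],
  [1,0.5,-1,0,0,0,0],
  [1,0.5,-1,0,0,0,0],
  [1,0.5,-1,0,0,0,0],
  [1,0.5,-1,0,0,0,0],
])

```text
time_s: 13.02
tcp_pos: [0.4992, -0.0071, 0.2853]
eef_rot: [1.0, -0.008, 0.0, -0.0]
force: [0.6, 0.1, 1.3]
grip_width: 0.085
finger_force: 0.0
```

Emit:
arm_command([
  [1,0.5,-1,0,0,0,0],
  [1,0.5,-1,0,0,0,0],
  [1,0.5,-1,0,0,0,0],
  [1,0.5,-1,0,0,0,0],
  [1,0.6,-1,0,0,0,0],
])

```text
time_s: 13.43
tcp_pos: [0.5525, 0.0923, 0.2852]
eef_rot: [1.0, -0.008, -0.0, -0.0]
force: [0.4, -0.5, 0.5]
grip_width: 0.0856
finger_force: 0.0
```

Emit:
arm_command([
  [1,0,0,0.5,0,0,0],
  [1,0,0,0,0,0,0],
  [1,0,0,0,0,0,0],
])

```text
time_s: 13.68
tcp_pos: [0.5517, 0.0906, 0.274]
eef_rot: [1.0, -0.008, -0.001, 0.0]
force: [-0.2, -0.2, -0.4]
grip_width: 0.0854
finger_force: 0.0
```

Emit:
arm_command([
  [1,0.05,0,1,0,0,0],
  [1,0,0,1,0,0,0],
  [1,0,0,1,0,0,0],
  [1,0,0,0.55,0,0,0],
  [1,0,0,0,0,0,0],
])

```text
time_s: 14.1
tcp_pos: [0.5514, 0.0895, 0.201]
eef_rot: [1.0, -0.009, -0.003, 0.0]
force: [-0.1, -1.1, -0.0]
grip_width: 0.0853
finger_force: 0.0
```

Emit:
arm_command([
  [-1,0,0,0,0,0,0],
  [-1,0,0,0,0,0,0],
  [-1,0,0,0,0,0,0],
  [-1,0,0,0,0,0,0],
  [-1,0,0,0,0,0,0],
], squeeze=35)

```text
time_s: 14.52
tcp_pos: [0.5544, 0.0902, 0.205]
eef_rot: [1.0, -0.009, 0.001, -0.0]
force: [0.3, -0.3, -0.2]
grip_width: 0.0256
finger_force: 0.0
```

Emit:
arm_command([
  [-1,0,0,0,0,0,0],
  [-1,0,0,0,0,0,0],
  [-1,0,0,0,0,0,0],
])

```text
time_s: 14.77
tcp_pos: [0.5542, 0.0902, 0.2046]
eef_rot: [1.0, -0.009, 0.001, 0.0]
force: [-1.4, 0.1, 4.0]
grip_width: 0.0094
finger_force: 39.4
```

Emit:
arm_command([
  [-1,0,0,0,0,0,-0.8],
  [-1,0,0,0,0,0,-0.8],
  [-1,0,0,0,0,0,-0.8],
  [-1,0,0,0,0,0,-0.8],
  [-1,0,0,0,0,0,-0.8],
])

```text
time_s: 15.18
tcp_pos: [0.554, 0.091, 0.2046]
eef_rot: [0.988, 0.152, 0.0, -0.001]
force: [-1.2, 2.9, 4.0]
grip_width: 0.0092
finger_force: 39.5
```

Emit:
arm_command([
  [-1,0,0,0,0,0,0],
  [-1,0,0,0,0,0,0],
])

```text
time_s: 15.35
tcp_pos: [0.554, 0.0909, 0.2046]
eef_rot: [0.989, 0.15, 0.0, -0.001]
force: [-0.5, 2.9, 5.8]
grip_width: 0.0098
finger_force: 39.7
```

Emit:
arm_command([
  [-1,0,0,0,0,0,-0.8],
  [-1,0,0,0,0,0,-0.8],
  [-1,0,0,0,0,0,-0.8],
  [-1,0,0,0,0,0,-0.8],
  [-1,0,0,0,0,0,-0.8],
])

```text
time_s: 15.77
tcp_pos: [0.5537, 0.0908, 0.2046]
eef_rot: [0.952, 0.307, 0.0, -0.001]
force: [-2.9, 3.2, 6.0]
grip_width: 0.0095
finger_force: 39.9
```

Emit:
arm_command([
  [-1,0,0,0,0,0,-0.8],
  [-1,0,0,0,0,0,-0.8],
  [-1,0,0,0,0,0,-0.8],
  [-1,0,0,0,0,0,-0.8],
  [-1,0,0,0,0,0,-0.87],
])

```text
time_s: 16.18
tcp_pos: [0.5531, 0.0909, 0.2045]
eef_rot: [0.889, 0.457, -0.001, -0.001]
force: [-5.6, 2.9, 7.0]
grip_width: 0.0094
finger_force: 40.2
```

Emit:
arm_command([
  [-1,0,0,0,0,0,0],
  [-1,0,0,0,0,0,0],
  [-1,0,0,0,0,0,0],
])

```text
time_s: 16.43
tcp_pos: [0.5531, 0.0909, 0.2045]
eef_rot: [0.89, 0.456, -0.0, -0.001]
force: [-4.1, 3.3, 7.4]
grip_width: 0.0093
finger_force: 40.1
```

Run:
```python
from h import *
from scipy.spatial.transform import Rotation as R
s=status.observe(); x=R.from_quat(s["eef_rot"]).as_matrix()[:,0]; print(s["tcp_pos"],"yaw",np.arctan2(x[1],x[0]),s["force"],s["moment"])
out=[]
for n in ("top","scene"):
    p=optics.grab_frame(n); save(p,n+"4.png"); E=np.linalg.inv(p["extrinsics"])
    q=E@np.array([.5,.1,.05,1]); u=int(p["fx"]*q[0]/q[2]+p["cx"]); v=int(p["fy"]*q[1]/q[2]+p["cy"]); print(u,v)
    out.append(cv2.resize(p["color"][v-65:v+65,u-50:u+50,::-1],(400,520),interpolation=cv2.INTER_CUBIC))
cv2.imwrite("pics/j.png",np.hstack(out))
```

```text
[0.55313637 0.09090872 0.20454521] yaw 0.9469091107430592 [-4.13571912  3.30199751  7.42953278] [ 0.53301086  0.63889876 -0.05782648]
278 253
309 286
```

View pics/j.png

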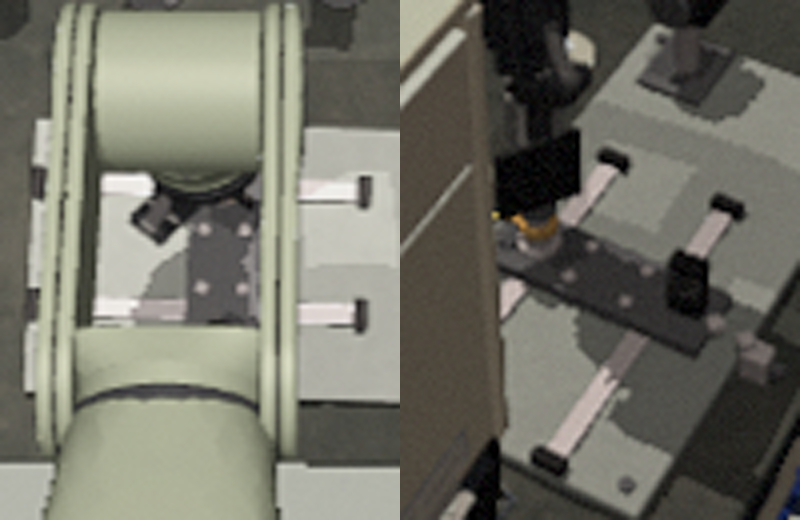

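The tab is held and turned to 0.947 yaw. The needle is hidden by the mirror and cabinet. The carriage dots (crop (204,229)) and the pointer/index (crop (715,322)/(755,350)) are still visible. I'll check for carriage drift numerically and cross-check the ball.

Run:
```python
from h import *
def ecc(n,r,h=3):
    a=cv2.imread(f"pics/{n}3.png",0);b=cv2.imread(f"pics/{n}4.png",0); y0,y1,x0,x1=r
    t=a[y0:y1,x0:x1]; bb=b[y0-h:y1+h,x0-h:x1+h]
    M=np.float32([[1,0,h],[0,1,h]]); cc,M=cv2.findTransformECC(t,bb,M,cv2.MOTION_TRANSLATION,(3,200,1e-6)); return round(cc,3),M[:,2]-h
sy,sx=286-65,309-50
# dots top
for (cx,cy) in ((204,229),(243,231),(203,288)):
    u,v=228+cx//4,188+cy//4
    try: print("top dot",ecc("top",(v-3,v+4,u-3,u+4),2))
    except Exception as e: print(str(e)[:60])
for lab,cx,cy,w in (("grip",285,282,9),("ptr",315,322,6),("idx",355,355,8),("dotA",190,247,4),("dotB",225,300,4),("dotC",247,270,4)):
    u,v=sx+cx//4,sy+cy//4
    try: print(lab,ecc("scene",(v-w,v+w,u-w,u+w)))
    except Exception as e: print(lab,str(e)[:60])
# scene px per 1mm bench y; ball by ray
p=optics.grab_frame("scene");E=np.linalg.inv(p["extrinsics"])
f=lambda P:(lambda q:np.array([p["fx"]*q[0]/q[2]+p["cx"],p["fy"]*q[1]/q[2]+p["cy"]]))(E@np.r_[P,1])
print("px per mm y",(f([.45,.091,.06])-f([.45,.090,.06])))
q=optics.grab_frame("top");T=np.array(q["extrinsics"]); a=cv2.imread("pics/top3.png")
A=cv2.imread("pics/top3.png").astype(int)[160:190,252:282]; m=(A.min(2)>165).astype(np.uint8); n,l,st,c=cv2.connectedComponentsWithStats(m); k=1+st[1:,4].argmax(); u,v=c[k]+[252,160]; print("ballpx",u,v,st[k])
d=T[:3,:3]@np.array([(u-q["cx"])/q["fx"],(v-q["cy"])/q["fy"],1]); print(T[:3,3]+d*(.096-T[2,3])/d[2])
```

```text
top dot (0.918, array([1.7416983 , 0.25799966], dtype=float32))
top dot (0.634, array([0.35224247, 0.47613716], dtype=float32))
top dot (0.978, array([0.6922424, 0.5151744], dtype=float32))
grip (0.975, array([ 0.21683145, -0.465168  ], dtype=float32))
ptr (0.875, array([-0.18089962, -0.6769576 ], dtype=float32))
idx (0.935, array([-0.2826209 ,  0.48366022], dtype=float32))
dotA (0.364, array([3.0413675, 1.0457249], dtype=float32))
dotB (0.938, array([ 0.4390831 , -0.58203125], dtype=float32))
dotC OpenCV(4.12.0) /io/opencv/modules/video/src/ecc.cpp:589: err
px per mm y [-0.18769054  0.28360591]
ballpx 262.74825174825173 174.25874125874125 [  4   8  14  13 143]
[0.70561965 0.14276937 0.096     ]
```

Carriage has drifted about 1.5 mm toward -y while turning; nudging it back.

Emit:
arm_command([
  [-1,0.09,-0.065,0,0,0,0],
  [-1,0,0,0,0,0,0],
  [-1,0,0,0,0,0,0],
  [-1,0,0,0,0,0,0],
])

```text
time_s: 16.97
tcp_pos: [0.5532, 0.092, 0.2045]
eef_rot: [0.89, 0.456, -0.001, 0.0]
force: [-5.0, -1.6, 8.6]
grip_width: 0.0095
finger_force: 40.2
```

```bash
cat > dr.py <<'E'
from h import *
from scipy.spatial.transform import Rotation as R
s=status.observe(); x=R.from_quat(s["eef_rot"]).as_matrix()[:,0]; print(s["time_s"],s["tcp_pos"],"yaw",np.arctan2(x[1],x[0]),s["force"])
for n in ("top","scene"): save(optics.grab_frame(n),n+"5.png")
def ecc(n,k,r,h=3):
    a=cv2.imread(f"pics/{n}3.png",0);b=cv2.imread(f"pics/{n}{k}.png",0); y0,y1,x0,x1=r
    t=a[y0:y1,x0:x1]; bb=b[y0-h:y1+h,x0-h:x1+h]
    M=np.float32([[1,0,h],[0,1,h]]); cc,M=cv2.findTransformECC(t,bb,M,cv2.MOTION_TRANSLATION,(3,200,1e-6)); return cc,M[:,2]-h
j=np.array([-.1877,.2836])
for k in (4,5):
    for n,u,v,w in (("top",278,260,3),("top",278,260,4),("top",279,245,3),("scene",330,291,9),("scene",330,291,11),("scene",315,296,4),("scene",315,296,5),("scene",337,301,6)):
        try:
            cc,d=ecc(n,k,(v-w,v+w+1,u-w,u+w+1)); print(k,n,u,v,round(cc,3),np.round(d,2),"mm y",round(float(-d[0]*2.72 if n=="top" else d@j/(j@j)),2))
        except Exception as e: print(k,n,u,"fail")
E
python3 dr.py
```

```text
16.9667 [0.55315705 0.09203965 0.20450675] yaw 0.9468213528244507 [-5.00913575 -1.57399531  8.55461922]
4 top 278 260 0.978 [0.69 0.5 ] mm y -1.89
4 top 278 260 0.909 [0.93 0.32] mm y -2.53
4 top 279 245 0.921 [1.74 0.27] mm y -4.74
4 scene 330 291 0.972 [ 0.17 -0.57] mm y -1.67
4 scene 330 291 0.966 [ 0.17 -0.57] mm y -1.66
4 scene 315 296 0.948 [ 0.41 -0.53] mm y -1.97
4 scene 315 296 0.867 [ 0.47 -0.65] mm y -2.35
4 scene 337 301 0.871 [-0.16 -0.83] mm y -1.77
5 top 278 260 0.973 [0.43 0.41] mm y -1.17
5 top 278 260 0.901 [0.63 0.19] mm y -1.7
5 top 279 245 0.924 [1.56 0.19] mm y -4.24
5 scene 330 291 0.971 [ 0.04 -0.38] mm y -0.98
5 scene 330 291 0.965 [ 0.03 -0.37] mm y -0.95
5 scene 315 296 0.947 [ 0.34 -0.36] mm y -1.44
5 scene 315 296 0.855 [ 0.42 -0.52] mm y -1.97
5 scene 337 301 0.874 [-0.3  -0.59] mm y -0.97
```

Emit:
arm_command([
  [-1,0.042,-0.03,0,0,0,0],
  [-1,0,0,0,0,0,0],
  [-1,0,0,0,0,0,0],
  [-1,0,0,0,0,0,0],
])

```text
time_s: 17.4
tcp_pos: [0.5532, 0.0926, 0.2045]
eef_rot: [0.89, 0.456, -0.001, 0.0]
force: [-3.5, -1.5, 7.9]
grip_width: 0.0093
finger_force: 40.2
```

```bash
python3 dr.py | grep -v "^4 "
python3 - <<'E'
from h import *
th=-.0177; X=np.array([np.cos(th),np.sin(th)]); Y=np.array([-np.sin(th),np.cos(th)]); O=np.array([.413,.093])
p=optics.grab_frame("scene"); E=np.linalg.inv(p["extrinsics"]); S=400; m=8.
i,j=np.meshgrid(np.arange(S),np.arange(S)); by=-(i-S/2)/m/1000; bx=-(j-S/2)/m/1000
W=O[:,None,None]+X[:,None,None]*bx+Y[:,None,None]*by
C=np.tensordot(E,np.stack([W[0],W[1],np.full_like(by,.026),np.ones_like(by)]),1)
u=(p["fx"]*C[0]/C[2]+p["cx"]).astype(np.float32); v=(p["fy"]*C[1]/C[2]+p["cy"]).astype(np.float32)
o=[cv2.remap(im,u,v,cv2.INTER_CUBIC) for im in (p["color"][:,:,::-1],cv2.imread("pics/scene3.png"))]
o=np.hstack(o).astype(float)*1.6; cv2.imwrite("pics/k.png",np.clip(o,0,255))
E
```

```text
17.4 [0.55319599 0.09263131 0.20454423] yaw 0.9466684253352488 [-3.4937286  -1.49600679  7.85905319]
5 top 278 260 0.976 [0.33 0.31] mm y -0.89
5 top 278 260 0.922 [0.49 0.08] mm y -1.32
5 top 279 245 0.917 [1.19 0.1 ] mm y -3.25
5 scene 330 291 0.974 [-0.02 -0.27] mm y -0.63
5 scene 330 291 0.968 [-0.03 -0.25] mm y -0.55
5 scene 315 296 0.933 [-0.04 -0.06] mm y -0.08
5 scene 315 296 0.84 [ 0.08 -0.26] mm y -0.76
5 scene 337 301 0.872 [-0.46 -0.46] mm y -0.38[ WARN:0@1.883] global loadsave.cpp:1063 imwrite_ Unsupported depth image for selected encoder is fallbacked to CV_8U.
```

View pics/k.png

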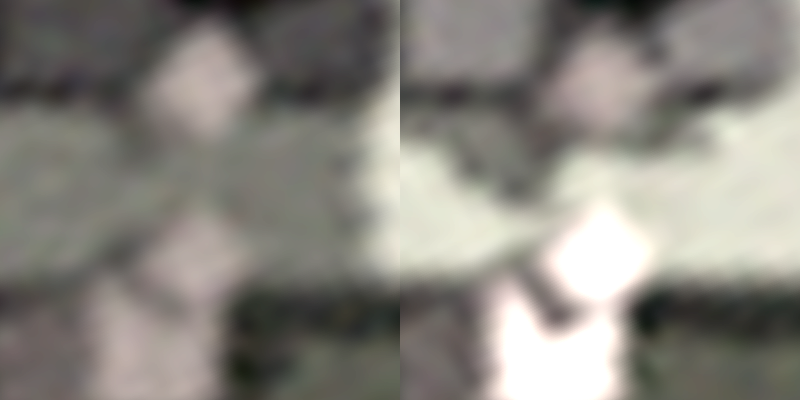

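The left crop shows the pointer tip at (208,140) and the index tip at (200,205), so about 0.7 mm is left. One last small nudge.

Emit:
arm_command([
  [-1,0.04,-0.03,0,0,0,0],
  [-1,0,0,0,0,0,0],
  [-1,0,0,0,0,0,0],
  [-1,0,0,0,0,0,0],
])

```text
time_s: 17.88
tcp_pos: [0.5532, 0.0935, 0.2045]
eef_rot: [0.89, 0.456, -0.001, 0.0]
force: [-4.6, -3.0, 7.9]
grip_width: 0.0094
finger_force: 40.1
```

```bash
python3 dr.py | grep -v "^4 "
```

```text
17.8833 [0.55319371 0.09353489 0.20453677] yaw 0.9467024281692427 [-4.59356926 -3.00206555  7.85349127]
5 top 278 260 0.97 [-0.15  0.38] mm y 0.4
5 top 278 260 0.915 [0.06 0.17] mm y -0.16
5 top 279 245 0.921 [0.88 0.24] mm y -2.38
5 scene 330 291 0.969 [-0.25  0.02] mm y 0.46
5 scene 330 291 0.962 [-0.28  0.  ] mm y 0.45
5 scene 315 296 0.946 [-0.    0.17] mm y 0.42
5 scene 315 296 0.856 [ 0.11 -0.02] mm y -0.23
5 scene 337 301 0.869 [-0.76 -0.25] mm y 0.64
```

```bash
python3 -c "from plant import finish_job; print(finish_job())"
```

```text
the job is handed in; nothing more can be done
None
```

I handed the job in with the pointer within about 0.5 mm of the index and the mirror still held by its tab at about 0.964 rad, aimed at the white ball. The aim rests on measured positions and the gripper's angle, because the needle was hidden from both cameras.

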